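# Hang the kiln lid's hasp: shut the lid and hold the strap pin-ready

### The job

Gently lower the open lid of the cold colour kiln until it is fully home. Then pick up the loose hasp strap and bring its knuckle between the two knuckles on the front of the shut lid so that the three pin holes line up, and finish holding it there, still in the gripper and carried by nothing but your grip and the hinge, so that a workmate can slide the pin through; leave everything else on the bench alone.

Things in the scene. Friction and masses are not known exactly. Their poses are not given: they have to be found in the camera images.
- kiln: low benchtop kiln, grey sheet-steel case fixed to the bench, 240 (x) x 320 (y) mm, rim 145 mm up. Origin: bench level, under the case's centre. x points from its front (handle and hasp hinge, facing the robot) to its back, y to the left seen from the robot. Dark controller box on its left side. A staple stands 26 mm out of the case front, 90 mm below the pin line; leave it be
- lid: the kiln's lid, grey slab 240 x 320 x 40 mm, 0.9 kg, hinged along the kiln's y on the case's rear rim (kiln x = +120 mm, 145 mm up). Origin: middle of its underside; axes are the kiln's when shut. Starts 0.4 to 0.75 rad open, pitched with its front up and back (pitch = opening angle). The hinge is stiff: the lid stays at any angle until it is level; 2 to 6 N down on the handle lowers it
- lid_handle (a point): centre of the lid's handle: black round bar, 18 mm across, 110 mm long along the lid's y, its axis 35 mm before the lid's front face at mid-thickness, on two thin posts near its ends (80 mm clear between them). It lies 275 mm before and, when shut, 20 mm above the rear hinge line
- lid_eye (a point): on the pin line of the hinge on the lid's front, 150 mm right (-y) of lid_handle, midway between its two steel knuckles (22 mm across, 14 mm long, bored 11 mm, gap 28 mm). Pin line along the lid's y, 20 mm before its front face, 165 mm up when shut. Axes: the lid's. Behind the gap is a V-shaped cove that centres a knuckle pushed in from the front and stops it within 1.5 mm of in line
- hasp: pale metal strap, 0.3-0.4 kg: bar 100 x 42 x 10 mm, slot near one end; at the other a 22 mm wide neck with a knuckle (22 mm across, 22 mm long, hole 11 mm) flush below, proud above. Lies flat, left or right in front of the kiln. Origin: underside, 9 mm short of its balance point; x along the strap to the knuckle, y along the pin hole, z up. Bar spans x -60 to +40; long edges y +-21 mm
- hasp_eye (a point): middle of the hole in the strap's knuckle: 60 mm along x and 11 mm above the hasp's origin; the hole runs along the hasp's y. The strap is in line when this point coincides with lid_eye and the y axes are parallel
- paddle: bystander: graphite hand paddle, black plate 80 x 60 x 10 mm with an 85 mm wooden handle; lies at the other of the two places in front of the kiln (hasp and paddle may be swapped). Origin: where plate meets handle, on the bench; handle to -x
- hinge_pin: bystander: steel hinge pin 6 x 74 mm lying in a small steel tray right of the kiln. Origin: under its middle. The workmate's, not to be touched
- mallet: bystander: hammer with a wooden handle, 260 mm, lying left of the kiln
- jacks: bystander: dark steel glassblower's jacks, 300 mm, lying at the right
- tweezers: bystander: dark steel tweezers, 230 mm, lying at the left
- jar_blue: bystander: frit jar, blue with white cap, 68 mm across, 103 mm tall, right of the kiln. Origin under its centre
- jar_amber: bystander: the same, orange, left of the kiln
- jar_green: bystander: the same, green, right of the kiln
Mind the look-alikes: they are no part of the job. Of the things shaped like the hasp, the metal one is meant.

How it is judged:
On the way, in this order (a step that is already met when the one before it is completed fails the run):
1. the lid is shut, fully home (within 0.02 rad), the hasp strap not yet lifted (angle between lid's own z axis and vertical below 0.02 rad and height (world z) of hasp below 0.03 m), for 0.2 s.
2. with the lid shut, the gripper carries the hasp strap clear of the bench (angle between lid's own z axis and vertical below 0.02 rad and height (world z) of hasp_eye above 0.06 m and contact force between the fingers and hasp above 2 N), for 0.2 s.
At the end, for the whole second after the job is handed in: Lid shut (0.02 rad). Strap knuckle between the lid's knuckles: hole centre within 3 mm of the pin line (x, z) and 5 mm of midway, axes parallel within 0.08 rad; strap gripped (over 2 N), its middle over 90 mm up, at rest, pushed on the hinge with under 60 N (angle between lid's own z axis and vertical below 0.02 rad and x of hasp_eye in the frame of lid_eye between -0.003 and 0.003 m and z of hasp_eye in the frame of lid_eye between -0.003 and 0.003 m and y of hasp_eye in the frame of lid_eye between -0.005 and 0.005 m and angle between the y axis of hasp and the y axis of lid_eye, either way round below 0.08 rad and contact force between the fingers and hasp above 2 N and height (world z) of hasp above 0.09 m and contact force between hasp and kiln below 60 N and linear speed of hasp below 0.02 m/s); the arm keeps its last pose, push and grip.
It fails at once if the lid is slammed (swung faster than 2.5 rad/s) (angular speed of lid above 2.5 rad/s).
It fails at once if a bystander on the bench is disturbed (moved more than 20 mm) (distance of any of paddle, hinge_pin, mallet, jacks, tweezers, jar_blue, jar_amber, jar_green from where it was at the start of the episode above 0.02 m).
It also fails if it takes over 58 s, if anything falls off the work surface, if the arm or the gripper's body presses on something with over 40 N, if the wrist force passes 120 N, or if a joint passes its speed limit or range.

### The arm

A 6-joint arm with a two-finger parallel gripper is mounted at the origin on the work surface. World frame = base frame: x ahead of the robot, y to its left, z up, the work surface at z = 0. Lengths are in m, angles in rad, forces in N, time in s.
With the tool pointing down it reaches from about 0.25 to 0.725 m from the base axis. Payload 4 kg.
Tool frame: the origin (TCP) lies midway between the tips of the shut fingers; the grasp point (between the pads) lies 19 mm behind it; z points along the fingers, y is the direction in which the jaws open and shut (so a half turn about z gives the same grasp; the last joint's range is limited). The gripper opens to 85 mm and grips with 20 to 120 N. Pads are 22 mm wide; open, the fingers measure 114 mm over their backs; the gripper's body (76 mm by 85 mm) begins 54 mm behind the grasp point. The pads swing forward as they close: fully open they stand 13 mm farther back than shut.
Start: joints at [1.162, 0.241, 0.005, 1.335, 0, 1.571], TCP at [0.199, 0.459, 0.231] pointing down, gripper open.
Joint ranges: [-2.72, 2.72], [-1.05, 1.87], [-1.09, 1.28], [-1.99, 2.15], [-1.42, 1.44], [-3.14, 3.14]. Speed limits (rad/s): [2.79, 2.79, 3.14, 3.14, 3.14, 3.14].

### API

Orientations are given as a unit quaternion [x, y, z, w].
In Python, from workcell import get_obs, camera, camera_model, job_done, masks_of gives the robot as it stands.
- The arm moves only by the tool jog_arm, never from a script. Its argument "deltas" is a list that holds one entry, the list of rows, each a list of 7 numbers: the shift along the tool's x, y, z in mm, then the turn, a rotation vector about the tool's x, y, z in degrees, then the finger opening in mm, from 0 to 85.4. A call has 1 to 5 rows; each row shifts and turns the pose as measured when the row begins, along the tool's axes as they then stand; what a row does not reach is not made up. A row lasts 1/10 s, in which the tool goes at most 50 mm and 8.59 degrees, less where a joint would pass 70% of its speed; a pose out of reach is approached as far as the arm can. A call with a gripper value outside its range is refused whole. The fingers move at their own pace and stop on an object; the grip force is fixed at half the most. Time passes only in rows, so rows that do not move let the fingers close. It gives the time, the measured TCP pose, the force and the opening at its end, in the units of the state.
- get_obs(): the state, without advancing time (a new reading comes with each control period).
- camera(name): name is "scene" or "top" or "wrist"; returns the picture (384x512x3 uint8, red, green, blue); there is no depth.
- camera_model(name): a dict with "fovy" (degrees; the focal length in pixels is half the picture's height over the tangent of half this angle, whatever the lens; pixels are square), "cx", "cy" (the principal point, pixels), "k1" (the pictures are not rectified: a ray, as slopes to the right and down, at radius r is drawn at 1 + k1 r^2 times it, then the intrinsics apply), "pose" (4x4, takes a point from camera to world coordinates); the wrist camera has in their place "T_tool_cam" (4x4, takes a point from camera to tool coordinates, whose origin is the TCP and whose axes are the flange's). Camera axes: x right, y down, z forward; pixel columns grow to the right and rows downward; lengths in m; the calibration is good to about 2 mm. A picture is of the moment at which its call begins: read the wrist's pose just before it. camera_model takes no time and is no camera call.
- job_done(): hands the job in, once; it reports no verdict.
Trained networks look in the newest picture that a camera, given by its name, has taken for a name from the list of things; names that differ only in an ending like _2 or _b are one class to them, and where a whole thing is asked for, a point or a joint stands for the part that bears it (a point fixed in the world has none). Each returns a list of dicts, best first, with "conf" (0 to 1); they miss things now and then, are a little off and sometimes report something else, mostly with a low value. They report only what shows in the picture. A call takes as long as a camera call. They do not tell look-alikes from the thing itself.
- masks_of(target, camera): "pixels" (384x512 bool, what is visible of it) and "at" ([column, row] in pixels, amid what is visible of it).
The state is a dict: "clock": time; "joint_pos": joint angles; "joint_vel": joint speeds; "tau": joint torques, N m; "eef_pos": TCP position; "tool_rot": TCP orientation; "ft_force": force on the tool from outside, world axes, zero at the start; "ft_torque": the same for the moment, N m; "grip_width": finger opening in m.
Only numpy, scipy, OpenCV 4.12 (cv2) and the standard library are available. Lean on these libraries where they do the work, as an engineer would, in place of code of your own. Each camera call takes 0.05 s, during which the arm holds its last target. There are 200 camera calls.

## Working session

There is one attempt and no reset: what is moved stays moved. The work goes in short steps, Python scripts to look and compute and a tool call to move; the robot and the scene stay as the last step left them, time stands still between calls to the robot, and variables do not carry over. Pictures are saved under pics/ and viewed, about 8 in all and at most 12, crops included, and the job is handed in when it is done.

Besides the shell and the picture viewer there is one more tool, called by a JSON object that holds its "op" and its "data", one argument or row to a line. jog_arm: Moves the arm, as the interface text tells. Its arguments: {"type":"object","properties":{"deltas":{"type":"array"}},"required":["deltas"]}

```bash
mkdir -p pics; ls
cat > h.py <<'E'
import numpy as np, cv2
from workcell import *
from scipy.spatial.transform import Rotation as R
def model(c):
    m=camera_model(c); f=192/np.tan(np.radians(m['fovy'])/2)
    if c=='wrist':
        o=get_obs(); T=np.eye(4); T[:3,:3]=R.from_quat(o['tool_rot']).as_matrix(); T[:3,3]=o['eef_pos']
        P=T@np.array(m['T_tool_cam'])
    else: P=np.array(m['pose'])
    return f,m['cx'],m['cy'],m['k1'],P
def ray(M,uv):
    f,cx,cy,k,P=M; d=np.array([(uv[0]-cx)/f,(uv[1]-cy)/f]); s=d.copy()
    for _ in range(20): s=d/(1+k*(s@s))
    return P[:3,3],P[:3,:3]@np.array([s[0],s[1],1])
def onz(M,uv,z):
    o,d=ray(M,uv); return o+d*(z-o[2])/d[2]
def proj(M,p):
    f,cx,cy,k,P=M; q=np.linalg.inv(P)@np.append(p,1); s=q[:2]/q[2]; s=s*(1+k*(s@s)); return np.array([cx+f*s[0],cy+f*s[1]])
def save(im,n): cv2.imwrite('pics/'+n,cv2.cvtColor(im,cv2.COLOR_RGB2BGR))
E
python3 - <<'E'
from h import *
np.set_printoptions(precision=4,suppress=True)
a=camera('top');b=camera('scene')
save(a,'top0.png');save(b,'scene0.png')
for c in('top','scene'):
    M=model(c);print(c,M[:4],M[4])
    for t in('kiln','lid_handle','lid','hasp','paddle','hinge_pin'):
        for r in masks_of(t,c)[:3]: print(t,round(r['conf'],2),r['at'],r['pixels'].sum(),onz(M,r['at'],0))
print(get_obs())
E
```

```text
pics
top (np.float64(386.5643824129365), 256.3860494161149, 194.1277254367456, -0.11950084953261521) [[ 0.0196 -0.9942  0.1057  0.3673]
 [-0.9997 -0.0208 -0.0106  0.0073]
 [ 0.0127 -0.1054 -0.9943  1.405 ]
 [ 0.      0.      0.      1.    ]]
kiln 0.76 [245.6, 140.2] 9451 [0.7174 0.0363 0.    ]
lid_handle 0.82 [250.1, 128.1] 6500 [0.7641 0.0206 0.    ]
lid_handle 0.56 [120.2, 162.0] 604 [0.6265 0.5028 0.    ]
lid 0.91 [248.6, 132.4] 6626 [0.7474 0.0258 0.    ]
lid 0.67 [181.4, 197.9] 484 [0.497  0.2664 0.    ]
hasp 0.8 [345.8, 273.7] 411 [ 0.2331 -0.3379  0.    ]
hasp 0.7 [261.6, 225.4] 342 [ 0.403  -0.0289  0.    ]
hasp 0.68 [335.7, 214.2] 344 [ 0.4487 -0.2998  0.    ]
paddle 0.7 [181.1, 198.0] 469 [0.4966 0.2674 0.    ]
hinge_pin 0.59 [386.8, 225.6] 636 [ 0.4098 -0.4917  0.    ]
scene (np.float64(352.7511332388049), 258.7401302171198, 199.66327665942967, 0.037001981654076824) [[ 0.9637  0.2136 -0.1601  0.6315]
 [ 0.2667 -0.747   0.609  -0.5932]
 [ 0.0105 -0.6296 -0.7768  0.9012]
 [ 0.      0.      0.      1.    ]]
kiln 0.57 [337.2, 220.1] 14842 [0.7051 0.1015 0.    ]
lid_handle 0.9 [349.7, 196.1] 9154 [0.7321 0.211  0.    ]
lid_handle 0.2 [219.5, 320.5] 825 [ 0.4554 -0.2983  0.    ]
lid 0.82 [345.8, 201.4] 9110 [0.7223 0.1848 0.    ]
hasp 0.93 [135.6, 316.2] 610 [ 0.2445 -0.3448  0.    ]
hasp 0.91 [217.6, 323.2] 845 [ 0.4531 -0.3061  0.    ]
hasp 0.66 [231.5, 228.0] 474 [ 0.3951 -0.0182  0.    ]
paddle 0.75 [279.3, 165.7] 414 [0.4747 0.2839 0.    ]
{'clock': 0.7, 'joint_pos': array([ 1.162 ,  0.2406,  0.005 ,  1.3352, -0.    ,  1.5708]), 'joint_vel': array([-0.0017, -0.0006,  0.0003, -0.0016,  0.0003, -0.0007]), 'tau': array([ -0.001 , -37.208 ,  25.2641,   0.001 ,  -0.0002,   0.    ]), 'eef_pos': array([0.1987, 0.4588, 0.2313]), 'tool_rot': array([0.203 , 0.9792, 0.    , 0.    ]), 'ft_force': array([ 1.7135, -0.4516, -0.8376]), 'ft_torque': array([ 0.0074, -0.0245, -0.0153]), 'grip_width': 0.08515940791009993}
```

Run:
```python
import cv2
a=cv2.imread('pics/top0.png');b=cv2.imread('pics/scene0.png')
cv2.imwrite('pics/top0c.png',cv2.resize(a[70:320,80:440],(800,556),interpolation=cv2.INTER_CUBIC))
cv2.imwrite('pics/scene0c.png',cv2.resize(b,(768,576),interpolation=cv2.INTER_CUBIC))
```

```text
(no output)
```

View pics/top0c.png

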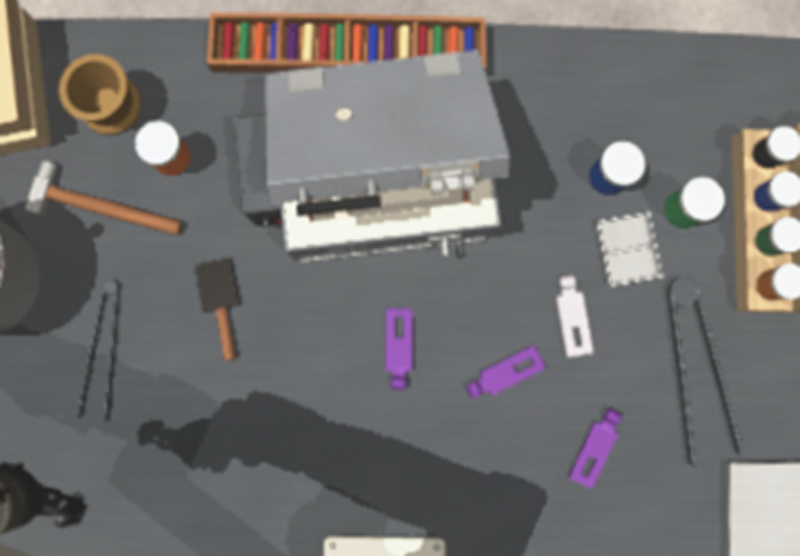

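View pics/scene0c.png

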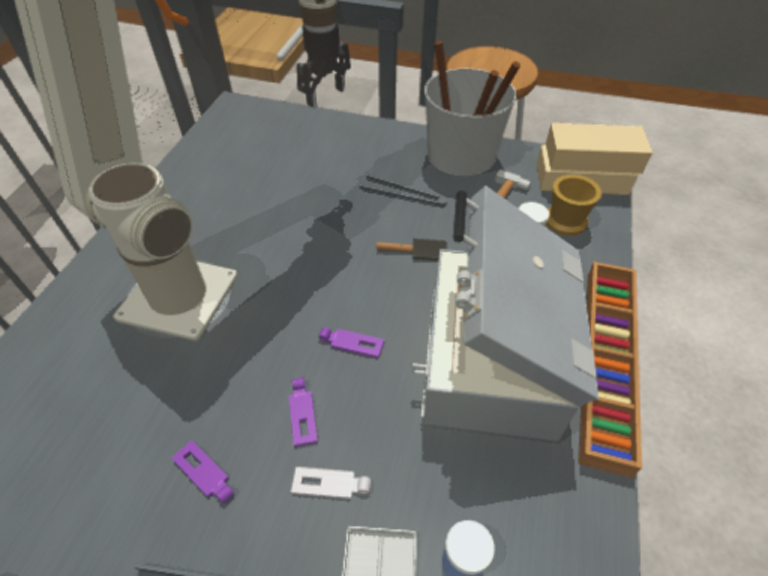

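The hasp is the white strap right of centre (top crop ~(573,317), full ~(337,213)), with its knuckle towards the kiln. The purple ones are look-alikes, and the paddle is at the left. I'll zoom on the kiln for point picks.

Run:
```python
import cv2,numpy as np
a=cv2.imread('pics/top0.png');b=cv2.imread('pics/scene0.png')
cv2.imwrite('pics/z1.png',cv2.resize(a[90:192,180:320],(784,571),interpolation=cv2.INTER_CUBIC))
cv2.imwrite('pics/z2.png',cv2.resize(b[120:300,270:410],(466,600),interpolation=cv2.INTER_CUBIC))
```

```text
(no output)
```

View pics/z1.png

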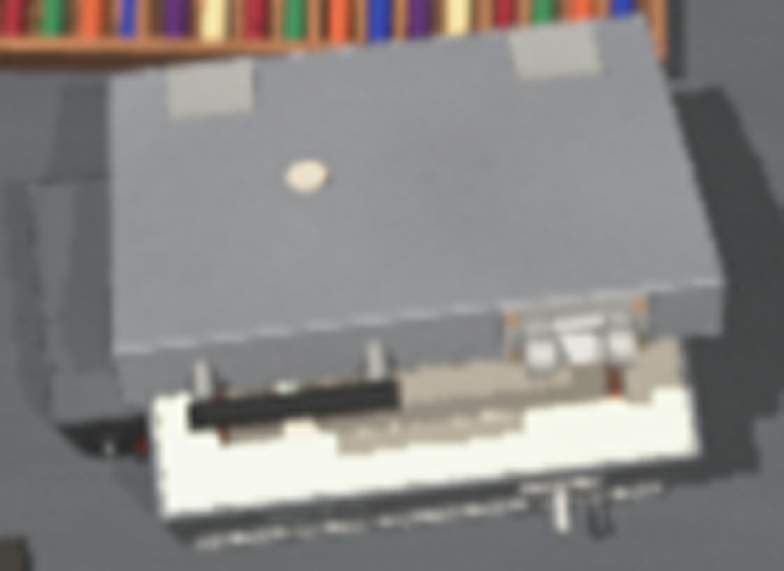

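View pics/z2.png

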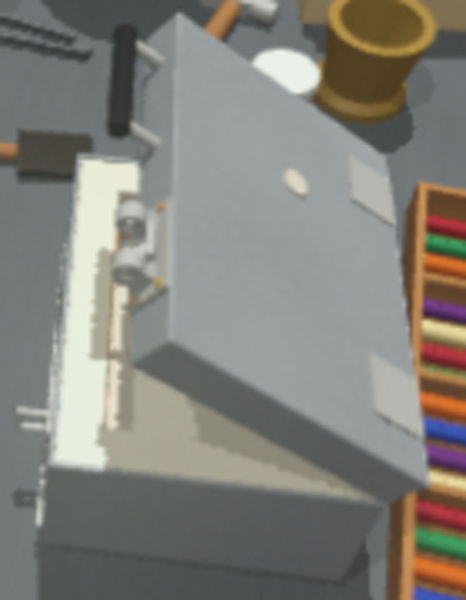

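```bash
cat > fit.py <<'E'
from h import *
from scipy.optimize import least_squares
np.set_printoptions(precision=4,suppress=True)
L={'bl':(.12,.16,.04),'br':(.12,-.16,.04),'fr':(-.12,-.16,.04),'fl':(-.12,.16,.04),'flb':(-.12,.16,0),'frb':(-.12,-.16,0)}
K={'kfl':(-.12,.16,.145),'kfr':(-.12,-.16,.145),'kbr':(.12,-.16,.145)}
H={'hl':(-.155,.055,.02),'hr':(-.155,-.055,.02),'nl':(-.14,-.129,.02),'nr':(-.14,-.171,.02)}
T={'bl':(112,75),'br':(645,17),'fr':(722,283),'fl':(115,355),'flb':(123,402),'frb':(720,335),'hl':(190,412),'hr':(398,393),'nl':(540,352),'nr':(622,345),'kfl':(165,515),'kfr':(697,455)}
S={'fl':(180,15),'fr':(172,342),'br':(425,487),'bl':(385,152),'frb':(133,362),'hl':(124,30),'hr':(119,130),'nl':(131,217),'nr':(131,265),'kfl':(80,157),'kfr':(50,466),'kbr':(380,505)}
obs=[('top',k,(np.array(v)+.5)/5.6-.5+[180,90]) for k,v in T.items()]+[('scene',k,(np.array(v)+.5)/3.333-.5+[270,120]) for k,v in S.items()]
MM={c:model(c) for c in('top','scene')}
def kw(p,q): c,s=np.cos(p[2]),np.sin(p[2]); return np.array([p[0]+c*q[0]-s*q[1],p[1]+s*q[0]+c*q[1],q[2]])
def lid(p,q,a):
    q=np.array(q)-[.12,0,0]; r=R.from_euler('y',a).apply(q); return kw(p,r+[.12,0,.145])
def pt(p,k):
    if k in K: return kw(p,K[k])
    q=np.array(L.get(k) or H[k],float)
    if k in H: q[1]+=p[4]
    return lid(p,q,p[3])
def res(p): return np.concatenate([proj(MM[c],pt(p,k))-uv for c,k,uv in obs])
if __name__=='__main__':
    r=least_squares(res,[.72,.03,.1,.5,.07],loss='soft_l1'); p=r.x
    print(p); e=res(p).reshape(-1,2)
    for o,x in zip(obs,e): print(o[0],o[1],x)
    h=np.array([-.155,p[4],.02])
    print('handle now',lid(p,h,p[3]),'shut',lid(p,h,0),'eye',lid(p,h+[.015,-.15,0],0))
    print('arc',[lid(p,h,a) for a in(.4,.3,.2,.1)])
    print('strap'); 
    for c in('top','scene'):
        im=cv2.cvtColor(cv2.imread(f'pics/{c}0.png'),cv2.COLOR_BGR2RGB)
        g=im.min(2)>165
        ctr=proj(MM[c],[.4487,-.2998,.01])
        n,l,st,ce=cv2.connectedComponentsWithStats(g.astype(np.uint8))
        i=min(range(1,n),key=lambda i:np.hypot(*(ce[i]-ctr))+(1e3 if st[i,4]<100 else 0))
        ys,xs=np.where(l==i); w=np.array([onz(MM[c],(x,y),.008)[:2] for x,y in zip(xs,ys)])
        m=w.mean(0); u=np.linalg.svd(w-m)[2][0]; u*=np.sign(u[0]); v=np.array([-u[1],u[0]])
        t=(w-m)@u; s=(w-m)@v
        print(c,len(w),m,np.arctan2(u[1],u[0]),'mid',m+u*(t.max()+t.min())/2,'len',np.ptp(t),'wid',np.ptp(s),st[i])
E
python3 fit.py
```

```text
[0.6788 0.0119 0.142  0.6075 0.0697]
top bl [-0.8892 -0.3988]
top br [-0.1043 -1.0021]
top fr [ 0.6428 -1.3658]
top fl [-0.9702 -1.302 ]
top flb [-0.1168  0.2103]
top frb [ 0.4459 -0.4941]
top hl [-0.7928  0.4538]
top hr [ 0.3342 -0.7392]
top nl [-0.0999  0.0014]
top nr [-0.372  -0.4212]
top kfl [-0.9118  0.6492]
top kfr [ 0.2944 -0.1603]
scene fl [-0.5644 -1.9702]
scene fr [-0.4553 -0.6695]
scene br [1.7264 0.2773]
scene bl [0.1027 1.3323]
scene frb [-1.8893  1.1534]
scene hl [ 0.3285 -0.1516]
scene hr [-0.187   0.0619]
scene nl [-0.222   0.3448]
scene nr [-0.9861  0.4013]
scene kfl [-1.3934 -1.0169]
scene kfr [-1.3776 -0.1692]
scene kbr [0.8556 0.3924]
handle now [0.5755 0.0675 0.3184] shut [0.5155 0.0589 0.165 ] eye [ 0.5515 -0.0874  0.165 ]
arc [array([0.5447, 0.0631, 0.2705]), array([0.5335, 0.0615, 0.2454]), array([0.5248, 0.0603, 0.2192]), array([0.5188, 0.0594, 0.1924])]
strap
top 356 [ 0.454 -0.306] 0.1735435568954695 mid [ 0.4577 -0.3053] len 0.12941203329546808 wid 0.04495475731896227 [331 194  16  36 356]
scene 727 [ 0.4561 -0.3026] 0.19816144572193287 mid [ 0.4596 -0.3019] len 0.12913487700785165 wid 0.04473947253609714 [194 311  53  21 727]
```

{"op": "jog_arm", "data": {
  "deltas": [
    [[0, 0, -40, 0, 0, -6.3, 0], [0, 0, -40, 0, 0, -6.3, 0], [0, 0, -40, 0, 0, -6.3, 0], [0, 0, -40, 0, 0, -6.3, 0], [0, 0, -40, 0, 0, -6.3, 0]]
  ]
}}

```text
clock: 1.2
eef_pos: [0.1972, 0.4553, 0.43]
tool_rot: [-0.081, 0.997, -0.008, -0.004]
ft_force: [0.1, 1.2, 0.7]
grip_width: 0.0124
```

```bash
cat > go.py <<'E'
# usage: go.py x y z yawdeg(tool y direction)  -> remaining tool-frame shift (mm) and turn (deg)
import sys
from h import *
np.set_printoptions(precision=4,suppress=True)
x,y,z,a=map(float,sys.argv[1:5]); a=np.radians(a)
Y=np.array([np.cos(a),np.sin(a),0]);Z=np.array([0,0,-1.]);W=np.c_[np.cross(Y,Z),Y,Z]
o=get_obs(); T=R.from_quat(o['tool_rot'])
print(o['clock'],o['eef_pos'],o['ft_force'],o['grip_width'],o['joint_pos'])
print('shift mm',T.inv().apply(np.array([x,y,z])-o['eef_pos'])*1e3,'turn',np.degrees((T.inv()*R.from_matrix(W)).as_rotvec()))
E
python3 go.py .573 .066 .40 98.1
```

```text
1.2 [0.1972 0.4553 0.43  ] [0.1065 1.2294 0.6817] 0.012429415730555502 [ 1.1621  0.2677  0.5545  1.8761 -0.      0.9996]
shift mm [-308.1984 -444.4243   33.8634] turn [-0.8982 -0.562   1.2098]
```

{"op": "jog_arm", "data": {
  "deltas": [
    [[-28, -41, 3, 0, 0, 0, 0], [-28, -41, 3, 0, 0, 0, 0], [-28, -41, 3, 0, 0, 0, 0], [-28, -41, 3, 0, 0, 0, 0], [-28, -41, 3, 0, 0, 0, 0]]
  ]
}}

```text
clock: 1.7
eef_pos: [0.3721, 0.2816, 0.4243]
tool_rot: [-0.09, 0.996, 0.001, 0.002]
ft_force: [1.4, 0.1, -0.1]
grip_width: 0.0001
```

{"op": "jog_arm", "data": {
  "deltas": [
    [[-28, -41, 3, 0, 0, 0, 0], [-28, -41, 3, 0, 0, 0, 0], [-28, -41, 3, 0, 0, 0, 0], [-28, -41, 3, 0, 0, 0, 0], [0, 0, 0, 0, 0, 0, 0]]
  ]
}}

```text
clock: 2.2
eef_pos: [0.5148, 0.134, 0.4114]
tool_rot: [-0.087, 0.996, 0.001, 0.003]
ft_force: [-0.2, 0.1, -1.1]
grip_width: 0.0003
```

```bash
python3 go.py .572 .066 .36 98.1
```

```text
2.2 [0.5148 0.134  0.4114] [-0.2479  0.1343 -1.1209] 0.0003050894681935545 [0.2541 0.3153 0.5708 1.8207 0.0009 0.0805]
shift mm [-44.3709 -76.9096  51.5671] turn [0.0849 0.3115 1.8427]
```

{"op": "jog_arm", "data": {
  "deltas": [
    [[-15, -26, 8, 0, 0, 0.6, 0], [-15, -26, 8, 0, 0, 0.6, 0], [-13, -24, 12, 0, 0, 0.6, 0], [-3, -4, 14, 0, 0, 0, 0], [0, 0, 0, 0, 0, 0, 0]]
  ]
}}

```text
clock: 2.7
eef_pos: [0.5752, 0.0605, 0.3682]
tool_rot: [-0.07, 0.998, 0.002, 0.003]
ft_force: [0.1, -0.2, 0.3]
grip_width: 0.0003
```

```bash
python3 go.py .572 .066 .335 98.1
python3 - <<'E'
from h import *
from fit import *
save(camera('scene'),'s1.png'); save(camera('wrist'),'w1.png')
a=cv2.imread('pics/s1.png')[60:300,200:420]; b=cv2.imread('pics/w1.png')
cv2.imwrite('pics/c1.png',np.hstack([cv2.resize(a,(412,450),interpolation=2),cv2.resize(b,(380,285)).copy() if 0 else cv2.copyMakeBorder(cv2.resize(b,(380,285)),0,165,0,0,0)]))
E
```

```text
2.7 [0.5752 0.0605 0.3682] [ 0.0859 -0.2079  0.3285] 0.00030565637322397285 [ 0.1028  0.4013  0.5821  1.7464  0.0039 -0.0364]
shift mm [ 2.5937  5.7435 33.1751] turn [ 0.2146  0.3061 -0.1274]
```

View pics/c1.png

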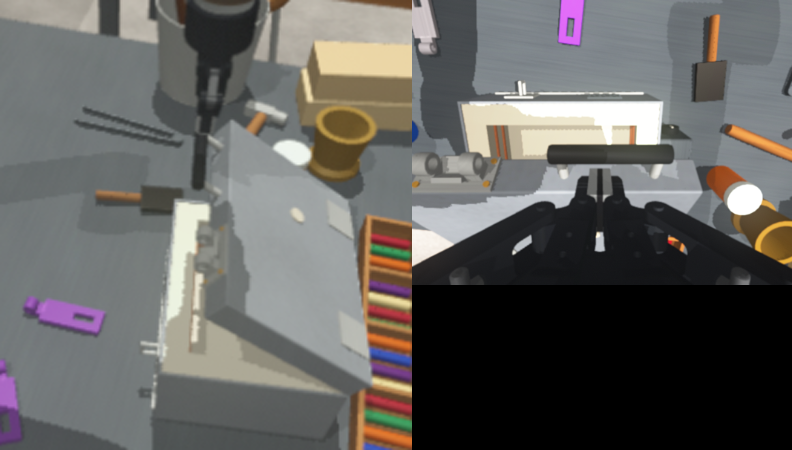

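Closed fingers stand just above the middle of the bar (wrist crop: bar 548–673, fingers at 600). I'll descend until contact.

{"op": "jog_arm", "data": {
  "deltas": [
    [[1, 3, 12, 0, 0, 0, 0], [1, 3, 12, 0, 0, 0, 0], [1, 0, 10, 0, 0, 0, 0], [3, 0, 8, 0, 0, 0, 0], [4, 0, 8, 0, 0, 0, 0]]
  ]
}}

```text
clock: 3.3
eef_pos: [0.5645, 0.0723, 0.3275]
tool_rot: [-0.074, 0.997, 0.003, 0.011]
ft_force: [-0.1, -0.2, 0.4]
grip_width: 0.0001
```

{"op": "jog_arm", "data": {
  "deltas": [
    [[-5, 0, -5, 0, 0, 0, 0], [-6, -4, 0, 0, 0, 0, 0], [-2, 0, 4, 0, 0, 0, 0], [0, 0, 5, 0, 0, 0, 0], [2, 0, 5, 0, 0, 0, 0]]
  ]
}}

```text
clock: 3.8
eef_pos: [0.575, 0.0739, 0.3232]
tool_rot: [-0.077, 0.997, 0.004, 0.014]
ft_force: [-4.8, -1.2, 8.7]
grip_width: 0.0006
```

{"op": "jog_arm", "data": {
  "deltas": [
    [[5, -1, 8, 0, 0, 0, 0], [5, -1, 8, 0, 0, 0, 0], [5, -1, 8, 0, 0, 0, 0], [5, 0, 8, 0, 0, 0, 0], [5, 0, 8, 0, 0, 0, 0]]
  ]
}}

```text
clock: 4.3
eef_pos: [0.5492, 0.0702, 0.2859]
tool_rot: [-0.078, 0.997, 0.007, 0.017]
ft_force: [1.3, -0.2, 2.1]
grip_width: 0.0
```

```bash
python3 - <<'E'
from fit import *
p=[0.6788,0.0119,0.142,0.6075,0.0697]
for a in np.arange(.6,-.01,-.05): print(round(a,2),lid(p,[-.155,p[4],.02],a)+[0,0,.009])
E
python3 go.py .5659 .066 .307 98.1
```

```text
0.6 [0.5742 0.0674 0.3258]
0.55 [0.566  0.0662 0.3148]
0.5 [0.5583 0.0651 0.3034]
0.45 [0.5512 0.0641 0.2916]
0.4 [0.5447 0.0631 0.2795]
0.35 [0.5388 0.0623 0.2671]
0.3 [0.5335 0.0615 0.2544]
0.25 [0.5289 0.0609 0.2414]
0.2 [0.5249 0.0603 0.2282]
0.15 [0.5215 0.0598 0.2149]
0.1 [0.5188 0.0594 0.2014]
0.05 [0.5168 0.0592 0.1877]
-0.0 [0.5155 0.059  0.174 ]
4.3 [0.5492 0.0702 0.2859] [ 1.3489 -0.1993  2.108 ] 1.2570429916153218e-05 [ 0.1207  0.3066  0.2338  1.4639  0.0118 -0.0355]
shift mm [-16.5648  -6.5763 -20.6571] turn [0.6216 1.9724 0.8656]
```

{"op": "jog_arm", "data": {
  "deltas": [
    [[4, -2, 9, 0.1, 0.4, 0.1, 0], [3, -2, 9, 0.1, 0.4, 0.1, 0], [3, -2, 9, 0.1, 0.4, 0.1, 0], [3, -1, 9, 0.1, 0.4, 0.1, 0], [3, -1, 9, 0.1, 0.4, 0.1, 0]]
  ]
}}

```text
clock: 4.8
eef_pos: [0.5327, 0.0616, 0.2384]
tool_rot: [-0.074, 0.997, 0.003, -0.002]
ft_force: [-1.4, 1.4, 2.2]
grip_width: 0.0002
```

{"op": "jog_arm", "data": {
  "deltas": [
    [[2, -1, 9, 0.1, 0.4, 0.1, 0], [2, 0, 9, 0.1, 0.4, 0.1, 0], [2, 0, 8, 0, 0.2, 0, 0], [1, 0, 8, 0, 0.2, 0, 0], [1, 0, 8, 0, 0, 0, 0]]
  ]
}}

```text
clock: 5.3
eef_pos: [0.5227, 0.0584, 0.1909]
tool_rot: [-0.072, 0.997, -0.001, -0.015]
ft_force: [-1.4, 1.3, 2.3]
grip_width: -0.0001
```

```bash
python3 go.py .52 .06 .174 98.1
```

```text
5.3 [0.5227 0.0584 0.1909] [-1.4156  1.309   2.2756] -0.00010637809107412203 [ 0.1115  0.3359  0.0284  1.2932 -0.0004 -0.0326]
shift mm [ 1.9467  1.9454 16.9438] turn [ 0.0329 -1.7108  0.1544]
```

Now the last part, gently to the stop.

{"op": "jog_arm", "data": {
  "deltas": [
    [[1, 0, 4, 0, -0.4, 0, 0], [1, 0, 4, 0, -0.4, 0, 0], [0, 0, 4, 0, -0.4, 0, 0], [0, 0, 3, 0, -0.3, 0, 0], [0, 0, 3, 0, 0, 0, 0]]
  ]
}}

```text
clock: 5.8
eef_pos: [0.5207, 0.058, 0.1735]
tool_rot: [-0.072, 0.997, 0.0, 0.001]
ft_force: [-10.6, 0.2, 30.6]
grip_width: 0.0
```

{"op": "jog_arm", "data": {
  "deltas": [
    [[0, 0, 3, 0, 0, 0, 0], [0, 0, 3, 0, 0, 0, 0], [0, 0, 3, 0, 0, 0, 0], [0, 0, 2, 0, 0, 0, 0]]
  ]
}}

```text
clock: 6.2
eef_pos: [0.5207, 0.058, 0.1739]
tool_rot: [-0.072, 0.997, 0.0, 0.007]
ft_force: [-4.0, 0.3, 8.2]
grip_width: -0.0001
```

{"op": "jog_arm", "data": {
  "deltas": [
    [[0, 0, -30, 0, 0, 0, 20], [5, -10, -40, 0, 0, 0, 40], [15, -40, -20, 0, 0, 0, 60], [15, -45, 0, 0, 0, 0, 70], [5, -45, 0, 0, 0, -0.5, 70]]
  ]
}}

```text
clock: 6.7
eef_pos: [0.5005, -0.0875, 0.2671]
tool_rot: [-0.082, 0.997, -0.002, 0.008]
ft_force: [0.9, 0.6, -0.5]
grip_width: 0.07
```

{"op": "jog_arm", "data": {
  "deltas": [
    [[5, -47, 0, 0, 0, -0.5, 70], [5, -47, 0, 0, 0, -0.5, 70], [5, -47, 0, 0, 0, -0.5, 70], [5, -47, 0, 0, 0, -0.5, 70], [0, 0, 0, 0, 0, 0, 70]]
  ]
}}

```text
clock: 7.2
eef_pos: [0.513, -0.291, 0.2681]
tool_rot: [-0.097, 0.995, -0.007, 0.01]
ft_force: [-0.3, 1.2, -0.1]
grip_width: 0.07
```

```bash
python3 go.py .458 -.304 .15 100.6
python3 - <<'E'
from h import *
t=camera('top');s=camera('scene');w=camera('wrist')
save(t,'t2.png');save(s,'s2.png');save(w,'w2.png')
a=cv2.resize(cv2.imread('pics/t2.png')[100:220,180:380],(400,240),interpolation=2)
b=cv2.resize(cv2.imread('pics/s2.png')[120:340,180:420],(400,367),interpolation=2)
c=cv2.resize(cv2.imread('pics/w2.png'),(400,300),interpolation=2)
L=np.vstack([a,c]);L=cv2.copyMakeBorder(L,0,0,0,0,0)
Rr=cv2.copyMakeBorder(b,0,540-367,0,0,0)
cv2.imwrite('pics/c2.png',np.hstack([L,Rr]))
E
```

```text
7.2 [ 0.513  -0.291   0.2681] [-0.2935  1.1522 -0.0615] 0.06998544003436723 [-0.5164  0.3934  0.3131  1.466   0.0007 -0.7103]
shift mm [ 58.6681  -0.3342 117.0342] turn [-0.8763  1.0935  0.5084]
```

View pics/c2.png

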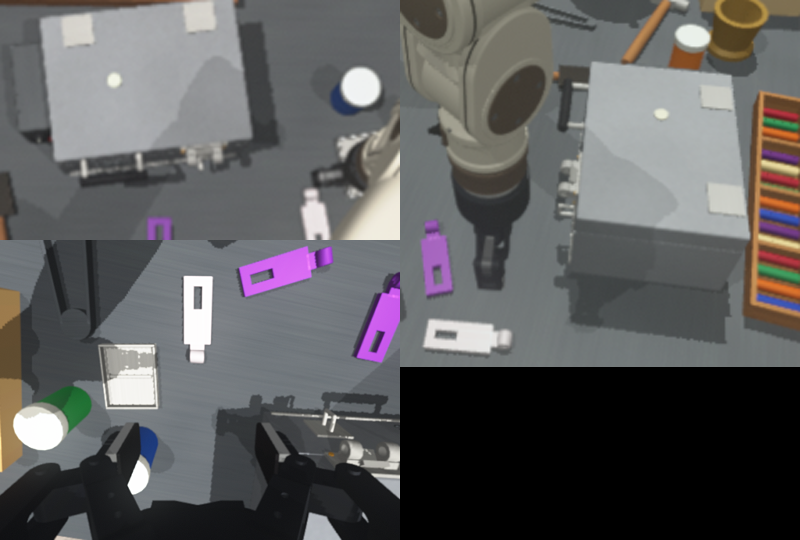

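The lid is shut, and the strap lies between the open fingers' plane in the wrist view (about column 197). I'll measure the strap with the wrist camera.

```bash
cat > strap.py <<'E'
from h import *
np.set_printoptions(precision=4,suppress=True)
M=model('wrist'); im=camera('wrist'); r=masks_of('hasp','wrist')
best=None
for q in r:
    px=im[q['pixels']].mean(0); print(q['conf'],q['at'],px)
    if px.max()-px.min()<40 and best is None: best=q
m=best['pixels']; ys,xs=np.where(m)
def fit(z):
    w=np.array([onz(M,(x,y),z)[:2] for x,y in zip(xs,ys)])
    h=cv2.minAreaRect((w*1e4).astype(np.float32)); B=cv2.boxPoints(h)/1e4
    e=[B[1]-B[0],B[2]-B[1]]; u=max(e,key=np.linalg.norm);L=np.linalg.norm(u);u=u/L;u*=np.sign(u[0]);c=B.mean(0)
    return c,np.degrees(np.arctan2(u[1],u[0])),L,min(map(np.linalg.norm,e)),u
c,a,L,W,u=fit(.01); print('centre',c,'yaw',a,'len,wid',L,W,'x=+5 pt',c-u*.0005,'origin',c-u*.0055)
E
python3 strap.py
```

```text
0.87 [250.0, 97.8] [251.9246 250.7964 251.1449]
0.66 [361.7, 31.5] [207.5598 102.1452 234.6672]
0.66 [488.0, 104.3] [175.1759  80.8761 204.6358]
0.27 [427.4, 262.7] [109.2759 110.4525 110.3448]
centre [ 0.4578 -0.3026] yaw 10.371562 len,wid 0.1307243 0.041820012 x=+5 pt [ 0.4574 -0.3027] origin [ 0.4524 -0.3036]
```

{"op": "jog_arm", "data": {
  "deltas": [
    [[20, -1, 40, -0.2, 0.3, 0, 60], [20, 0, 40, -0.2, 0.3, 0, 60], [16, 0, 40, -0.2, 0.3, 0, 60], [4, 0, 30, -0.2, 0.2, 0, 60], [0, 0, 0, 0, 0, 0, 60]]
  ]
}}

```text
clock: 7.95
eef_pos: [0.4599, -0.2912, 0.1187]
tool_rot: [-0.108, 0.994, -0.002, 0.004]
ft_force: [-0.5, -0.1, -0.0]
grip_width: 0.0597
```

```bash
python3 go.py .4574 -.3027 .004 100.4
```

```text
7.95 [ 0.4599 -0.2912  0.1187] [-0.5354 -0.0572 -0.0105] 0.05969430719334321 [-0.5655  0.3934 -0.084   1.0837  0.0018 -0.7817]
shift mm [  5.7986 -10.0383 114.7155] turn [-0.3095  0.4701  1.9879]
```

{"op": "jog_arm", "data": {
  "deltas": [
    [[3, -5, 20, -0.1, 0.2, 1, 60], [2, -4, 25, -0.1, 0.2, 1, 60], [1, -1, 25, 0, 0, 0.3, 60], [0, 0, 10, 0, 0, 0, 60], [0, 0, 0, 0, 0, 0, 60]]
  ]
}}

```text
clock: 8.45
eef_pos: [0.4648, -0.3004, 0.0462]
tool_rot: [-0.092, 0.996, -0.005, 0.007]
ft_force: [0.2, -0.1, 0.5]
grip_width: 0.0602
```

```bash
python3 go.py .4574 -.3027 .004 100.4;python3 strap.py
```

```text
8.45 [ 0.4648 -0.3004  0.0462] [ 0.1847 -0.0861  0.5255] 0.06018590590768067 [-0.5737  0.48   -0.1596  0.9144 -0.0002 -0.7588]
shift mm [ 8.1643 -0.3965 42.0945] turn [-0.6698  0.6892  0.2049]
0.91 [452.6, 82.3] [196.5623  95.3118 224.9146]
0.64 [250.4, 192.6] [233.7678 229.5925 230.5014]
centre [ 0.4598 -0.3025] yaw 10.435919 len,wid 0.13572371 0.042555053 x=+5 pt [ 0.4593 -0.3026] origin [ 0.4544 -0.3035]
```

{"op": "jog_arm", "data": {
  "deltas": [
    [[6, 0, 14, -0.3, 0.4, 0.2, 58], [5, 0, 12, -0.3, 0.4, 0, 58], [2, 0, 7, 0, 0, 0, 58], [0, 0, 3, 0, 0, 0, 58], [0, 0, 0, 0, 0, 0, 58]]
  ]
}}

```text
clock: 9.05
eef_pos: [0.4541, -0.3052, 0.0118]
tool_rot: [-0.091, 0.996, -0.003, 0.002]
ft_force: [-0.1, 0.1, 1.4]
grip_width: 0.0582
```

```bash
python3 go.py .4580 -.3027 .004 100.4
```

```text
9.05 [ 0.4541 -0.3052  0.0118] [-0.1416  0.0728  1.4035] 0.05821645724377364 [-0.5903  0.52   -0.2001  0.8445 -0.0024 -0.7717]
shift mm [-4.254   1.7738  7.8123] turn [-0.3473  0.1566 -0.0096]
```

{"op": "jog_arm", "data": {
  "deltas": [
    [[-2, 1, 4, -0.2, 0, 0, 58], [-1, 1, 4, 0, 0, 0, 58], [0, 0, 1, 0, 0, 0, 58], [0, 0, 0, 0, 0, 0, 58]]
  ]
}}

```text
clock: 9.45
eef_pos: [0.4573, -0.3027, 0.0022]
tool_rot: [-0.09, 0.996, -0.001, 0.002]
ft_force: [0.8, -0.3, -0.5]
grip_width: 0.0581
```

{"op": "jog_arm", "data": {
  "deltas": [
    [[0, 0, 2, 0, 0, 0, 50], [0, 0, 1, 0, 0, 0, 46], [0, 0, 0, 0, 0, 0, 35], [0, 0, 0, 0, 0, 0, 35], [0, 0, 0, 0, 0, 0, 35]]
  ]
}}

```text
clock: 9.95
eef_pos: [0.4578, -0.3027, -0.0003]
tool_rot: [-0.091, 0.996, -0.001, 0.002]
ft_force: [-0.0, -0.1, 0.7]
grip_width: 0.0401
```

{"op": "jog_arm", "data": {
  "deltas": [
    [[0, 0, -10, 0, 0, 0, 30], [0, 0, -20, 0, 0, 0, 30], [2, 0, -30, 0, 0, 0.5, 30], [3, 0, -40, 0, 0, 0.5, 30], [3, 0, -40, 0, 0, 0.5, 30]]
  ]
}}

```text
clock: 10.45
eef_pos: [0.4421, -0.2992, 0.1355]
tool_rot: [-0.077, 0.997, 0.006, -0.008]
ft_force: [1.3, -0.8, -3.7]
grip_width: 0.0402
```

```bash
python3 go.py .43 -.105 .175 98.1
```

```text
10.45 [ 0.4421 -0.2992  0.1355] [ 1.2802 -0.8171 -3.7243] 0.04021781676366821 [-0.5949  0.3813 -0.0553  1.1533 -0.0001 -0.7497]
shift mm [-17.3926 194.2908 -37.2525] turn [ 0.7401 -0.8121  0.7652]
```

Carried (−3.7 N matches the strap's weight). Now I'll move to the standoff in front of the hinge.

{"op": "jog_arm", "data": {
  "deltas": [
    [[-2, 35, -13, 0.2, -0.2, 0, 30], [-3, 45, -13, 0.2, -0.2, 0, 30], [-3, 45, -8, 0.2, -0.2, 0, 30], [-3, 45, 0, 0, 0, 0, 30], [-3, 20, 0, 0, 0, 0, 30]]
  ]
}}

```text
clock: 10.95
eef_pos: [0.4291, -0.1093, 0.1789]
tool_rot: [-0.072, 0.997, -0.003, 0.004]
ft_force: [-0.9, 0.0, -4.3]
grip_width: 0.0403
```

{"op": "jog_arm", "data": {
  "deltas": [
    [[0, 0, 0, 0, 0, 0, 30], [0, 0, 0, 0, 0, 0, 30]]
  ]
}}

```text
clock: 11.15
eef_pos: [0.4278, -0.1063, 0.1795]
tool_rot: [-0.075, 0.997, -0.003, 0.004]
ft_force: [0.1, 0.8, -2.7]
grip_width: 0.0404
```

```bash
python3 go.py .43 -.105 .175 98.1
python3 - <<'E'
from h import *
w=camera('wrist');s=camera('scene');save(w,'w3.png');save(s,'s3.png');t=camera('top');save(t,'t3.png')
b=cv2.imread('pics/s3.png')[140:300,220:380]
c=cv2.imread('pics/w3.png')[100:384,100:420]
t=cv2.imread('pics/t3.png')[130:220,220:310]
cv2.imwrite('pics/c3.png',np.hstack([cv2.resize(c,(450,399),interpolation=2),cv2.resize(b,(350,399),interpolation=2)]))
t=cv2.resize(t,(300,200),interpolation=2)
E
```

```text
11.15 [ 0.4278 -0.1063  0.1795] [ 0.121   0.7719 -2.6505] 0.04040690255310277 [-0.2415  0.1487 -0.2488  1.1641 -0.0031 -0.3923]
shift mm [-2.3332  1.0222  4.5513] turn [-0.3662  0.4238  0.5409]
```

View pics/c3.png

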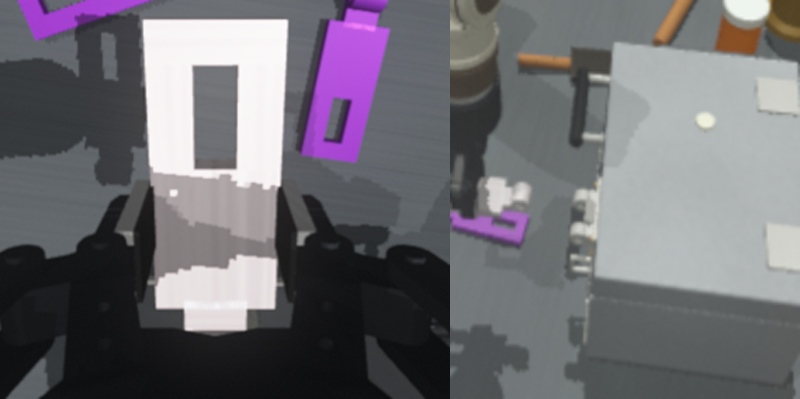

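```bash
cat > ov.py <<'E'
import sys
from fit import *
p=[0.6788,0.0119,0.142,0.6075,0.0697]; n=sys.argv[1]
o=get_obs(); T=R.from_quat(o['tool_rot'])
E=o['eef_pos']+T.apply([-.055,0,-.0113]); Yt=T.apply([0,1,0])
out=[]
for c,f,box,s in(('scene','s'+n,(230,190,290,250),10),('top','t'+n,(245,145,285,205),10)):
    M=MM[c]; im=cv2.imread(f'pics/{f}.png'); x0,y0,x1,y1=box
    im=cv2.resize(im[y0:y1,x0:x1],None,fx=s,fy=s,interpolation=cv2.INTER_CUBIC)
    q=lambda P:tuple(int(v) for v in ((proj(M,P)-[x0,y0]+.5)*s-.5))
    ln=lambda P,Q,col:cv2.line(im,q(P),q(Q),col,1,cv2.LINE_AA)
    for y in(-.028,-.014,.014,.028): # knuckle end faces
        a=lid(p,[-.14,p[4]-.15+y,.02],0); cv2.circle(im,q(a),4,(0,0,255),1)
    ln(lid(p,[-.14,p[4]-.178,.02],0),lid(p,[-.14,p[4]-.122,.02],0),(0,0,255))
    ln(E-.011*Yt,E+.011*Yt,(0,200,0)); cv2.circle(im,q(E),4,(0,200,0),1)
    print(c,'eye',proj(M,lid(p,[-.14,p[4]-.15,.02],0)),'E',E,proj(M,E)); out.append(im)
cv2.imwrite(f'pics/o{n}.png',np.hstack([cv2.resize(i,None,fx=.8,fy=.8) if 0 else i for i in out])[:600,:1000] if 0 else cv2.resize(np.hstack(out),(800,480)))
E
python3 ov.py 3
```

```text
scene eye [278.5483 226.7985] E [ 0.4825 -0.0993  0.191 ] [250.9452 218.3459]
top eye [281.7981 178.5668] E [ 0.4825 -0.0993  0.191 ] [285.9294 199.096 ]
```

View pics/o3.png

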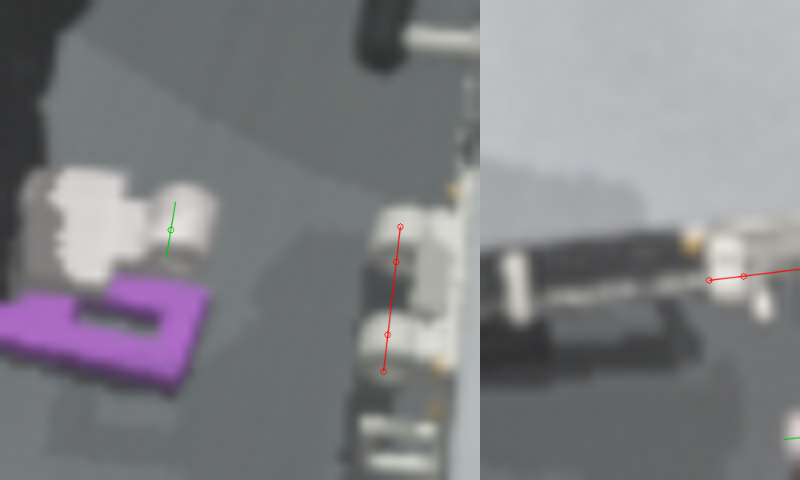

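```bash
python3 go.py .4604 -.1000 .1537 98.13
```

```text
11.3 [ 0.4282 -0.1075  0.1793] [-0.0635 -0.2308 -4.3673] 0.0400688353243467 [-0.2439  0.1501 -0.2478  1.1636 -0.003  -0.3921]
shift mm [-32.7714   2.8124  25.8266] turn [-0.3603  0.4306  0.3605]
```

{"op": "jog_arm", "data": {
  "deltas": [
    [[-11, 1, 9, -0.1, 0.2, 0.1, 30], [-11, 1, 9, -0.1, 0.1, 0.1, 30], [-8, 0, 6, -0.1, 0.1, 0.1, 30], [0, 0, 0, 0, 0, 0, 30], [0, 0, 0, 0, 0, 0, 30]]
  ]
}}

```text
clock: 11.8
eef_pos: [0.4609, -0.1036, 0.1513]
tool_rot: [-0.069, 0.998, -0.0, -0.001]
ft_force: [-0.6, -0.1, -4.4]
grip_width: 0.0402
```

```bash
python3 go.py .4604 -.1000 .1537 98.13; sed -i 's/(245,145,285,205)/(250,155,310,215)/' ov.py; python3 -c "
from h import *
save(camera('scene'),'s4.png');save(camera('top'),'t4.png')"; python3 ov.py 4
```

```text
11.8 [ 0.4609 -0.1036  0.1513] [-0.5699 -0.0906 -4.3787] 0.040222190362164595 [-0.2205  0.2408 -0.2108  1.1215 -0.0011 -0.3577]
shift mm [-0.027   3.6599 -2.4389] turn [-0.01   -0.1447 -0.2683]
scene eye [278.5483 226.7985] E [ 0.5151 -0.0961  0.1629] [263.7376 226.7388]
top eye [281.7981 178.5668] E [ 0.5151 -0.0961  0.1629] [284.2764 189.847 ]
```

View pics/o4.png

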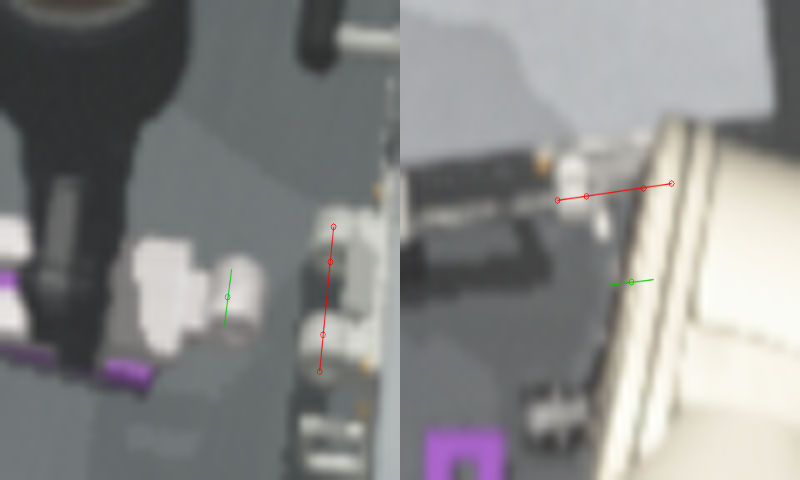

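{"op": "jog_arm", "data": {
  "deltas": [
    [[-4, 3, -2, 0, 0, 0, 30], [-2, 1, 0, 0, -0.1, -0.2, 30], [0, 0, 0, 0, 0, 0, 30], [0, 0, 0, 0, 0, 0, 30]]
  ]
}}

```text
clock: 12.3
eef_pos: [0.4665, -0.0983, 0.155]
tool_rot: [-0.07, 0.998, -0.0, 0.001]
ft_force: [0.4, 0.5, -4.0]
grip_width: 0.04
```

```bash
python3 go.py .4604 -.1000 .1537 98.13; python3 -c "
from h import *
ims=[camera('scene').astype(float) for _ in range(4)]
a=np.mean(ims,0).astype(np.uint8); save(a,'s5.png'); save(camera('top'),'t5.png')
z=cv2.resize(cv2.imread('pics/s5.png')[204:244,252:302],(750,600),interpolation=cv2.INTER_CUBIC)
z=cv2.convertScaleAbs(z,alpha=1.2)
for i in range(5,50,5): cv2.putText(z,str(252+i),(i*15,10),0,.35,(0,255,255)); cv2.line(z,(i*15,12),(i*15,18),(0,255,255))
for i in range(5,40,5): cv2.putText(z,str(204+i),(0,i*15),0,.35,(0,255,255))
cv2.imwrite('pics/z5.png',z)"; python3 ov.py 5
```

```text
12.3 [ 0.4665 -0.0983  0.155 ] [ 0.3861  0.5319 -4.0089] 0.04003969071957744 [-0.2076  0.2427 -0.1978  1.1283 -0.0003 -0.3486]
shift mm [ 6.3057 -0.7723  1.2864] turn [-0.0535  0.1003 -0.0495]
scene eye [278.5483 226.7985] E [ 0.5208 -0.0908  0.1661] [266.4493 224.8612]
top eye [281.7981 178.5668] E [ 0.5208 -0.0908  0.1661] [282.7513 187.9652]
```

View pics/z5.png

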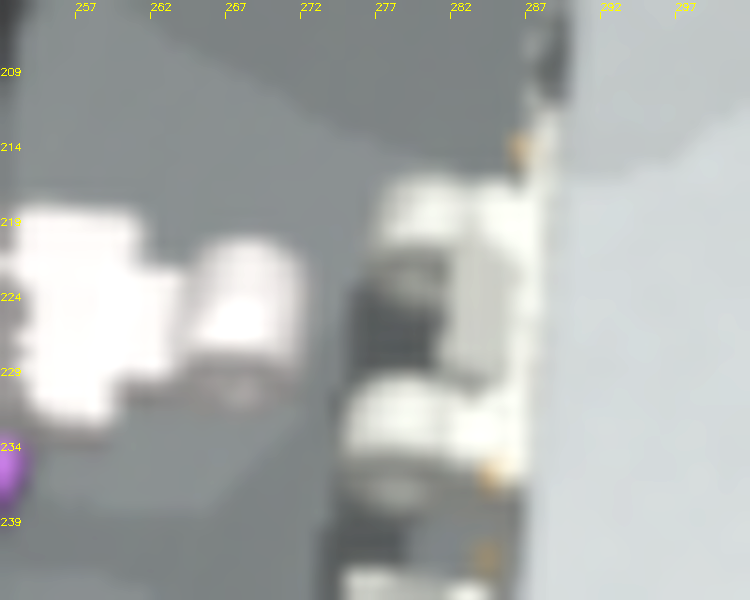

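Run:
```python
from fit import *
p=[0.6788,0.0119,0.142,0.6075,0.0697]; M=MM['scene']
e=lid(p,[-.14,p[4]-.15,.02],0); c,s=np.cos(.142),np.sin(.142)
J=[ (proj(M,e-np.array(v)*.02)-proj(M,e))/-20 for v in((c,s,0),(-s,c,0),(0,0,1))]
print(np.array(J))
for dz in(-3,-1.1,0):
    print(dz,np.linalg.solve(np.c_[J[0],J[1]],np.array([10.7,1.2])-dz*J[2]))
o=get_obs()['eef_pos']; d=e-o; print('model: fwd',d[:2]@[c,s],'lat',d[:2]@[-s,c],'dz',e[2]-o[2]-.0113)
```

```text
[[ 0.393   0.0441]
 [ 0.037  -0.328 ]
 [ 0.021  -0.2215]]
-3 [27.1949  2.0196]
-1.1 [27.2141  0.7391]
0 [27.2252 -0.0022]
model: fwd 0.08594613096508044 lat -0.0010776509213022674 dz -0.001034895148053239
```

Strap knuckle at (267.7, 225.0) px and gap centre at (278.4, 226.2) give 27 mm to go, with lateral error within about 1 mm. I'll advance.

{"op": "jog_arm", "data": {
  "deltas": [
    [[-5, 0, 1, 0, 0, 0, 30], [-4, 0, 0, 0, 0, 0, 30], [-3, 0, 0, 0, 0, 0, 30], [0, 0, 0, 0, 0, 0, 30]]
  ]
}}

```text
clock: 12.95
eef_pos: [0.4794, -0.0968, 0.1535]
tool_rot: [-0.07, 0.998, -0.0, 0.001]
ft_force: [-0.0, -0.4, -4.0]
grip_width: 0.0402
```

```bash
python3 go.py .4934 -.0944 .154 98.13
```

```text
12.95 [ 0.4794 -0.0968  0.1535] [-0.011  -0.4188 -4.047 ] 0.04022603994816258 [-0.1991  0.2673 -0.1687  1.1332 -0.0003 -0.3395]
shift mm [-14.2002   0.4134  -0.4399] turn [-0.0453  0.0795 -0.085 ]
```

{"op": "jog_arm", "data": {
  "deltas": [
    [[-3, 0.2, -0.3, 0, 0, 0, 30], [-3, 0, 0, 0, 0, 0, 30], [-3, 0, 0, 0, 0, 0, 30], [0, 0, 0, 0, 0, 0, 30]]
  ]
}}

```text
clock: 13.35
eef_pos: [0.4892, -0.0951, 0.1537]
tool_rot: [-0.07, 0.998, -0.0, 0.001]
ft_force: [-0.2, 0.2, -3.4]
grip_width: 0.04
```

```bash
python3 go.py .4934 -.0944 .154 98.13
```

```text
13.35 [ 0.4892 -0.0951  0.1537] [-0.2402  0.1721 -3.4081] 0.03996937227384269 [-0.192   0.2848 -0.1442  1.1406 -0.0003 -0.3325]
shift mm [-4.2794  0.1507 -0.3145] turn [-0.0362  0.0607 -0.0767]
```

{"op": "jog_arm", "data": {
  "deltas": [
    [[-2, 0, 0, 0, 0, 0, 30], [-1, 0, 0, 0, 0, 0, 30], [-1, 0, 0, 0, 0, 0, 30]]
  ]
}}

```text
clock: 13.65
eef_pos: [0.4932, -0.0945, 0.1536]
tool_rot: [-0.07, 0.998, -0.0, 0.0]
ft_force: [0.3, -0.1, -4.0]
grip_width: 0.04
```

{"op": "jog_arm", "data": {
  "deltas": [
    [[-1, 0, 0, 0, 0, 0, 30], [-1, 0, 0, 0, 0, 0, 30]]
  ]
}}

```text
clock: 13.85
eef_pos: [0.4953, -0.0942, 0.1536]
tool_rot: [-0.07, 0.998, -0.0, 0.0]
ft_force: [-0.3, -0.1, -3.4]
grip_width: 0.04
```

{"op": "jog_arm", "data": {
  "deltas": [
    [[-1, 0, 0, 0, 0, 0, 30], [-1, 0, 0, 0, 0, 0, 30]]
  ]
}}

```text
clock: 14.05
eef_pos: [0.4968, -0.094, 0.1536]
tool_rot: [-0.07, 0.998, -0.0, -0.0]
ft_force: [-3.5, -0.8, -1.3]
grip_width: 0.0404
```

{"op": "jog_arm", "data": {
  "deltas": [
    [[-1, 0, 0, 0, 0, 0, 30]]
  ]
}}

```text
clock: 14.15
eef_pos: [0.4968, -0.094, 0.1534]
tool_rot: [-0.07, 0.998, -0.0, -0.001]
ft_force: [-3.7, -0.9, -1.9]
grip_width: 0.0401
```

{"op": "jog_arm", "data": {
  "deltas": [
    [[-1, 0, -0.6, 0, 0, 0, 30], [-1, 0, -0.4, 0, 0, 0, 30]]
  ]
}}

```text
clock: 14.35
eef_pos: [0.4968, -0.0939, 0.1539]
tool_rot: [-0.07, 0.998, -0.0, -0.004]
ft_force: [-3.9, -1.0, -2.5]
grip_width: 0.0401
```

{"op": "jog_arm", "data": {
  "deltas": [
    [[-1.5, 0, 0, 0, 0, 0, 30], [-1.5, 0, 0, 0, 0, 0, 30]]
  ]
}}

```text
clock: 14.55
eef_pos: [0.4968, -0.0939, 0.1534]
tool_rot: [-0.069, 0.998, -0.001, -0.007]
ft_force: [-7.0, -1.6, 0.9]
grip_width: 0.0401
```

{"op": "jog_arm", "data": {
  "deltas": [
    [[0, 0, -1.5, 0, -0.3, 0, 30], [0, 0, -1, 0, -0.3, 0, 30]]
  ]
}}

```text
clock: 14.75
eef_pos: [0.4968, -0.0939, 0.1554]
tool_rot: [-0.069, 0.998, -0.0, -0.002]
ft_force: [-0.9, -1.0, -8.8]
grip_width: 0.0403
```

```bash
python3 go.py .4968 -.094 .155 98.13
```

```text
14.75 [ 0.4968 -0.0939  0.1554] [-0.9327 -0.9548 -8.8273] 0.04032474105587567 [-0.186   0.3005 -0.1176  1.1561 -0.0012 -0.3246]
shift mm [-0.0224 -0.1318  0.3911] turn [-0.0048 -0.2081 -0.1891]
```

{"op": "jog_arm", "data": {
  "deltas": [
    [[-0.5, 0, 0.8, 0, -0.1, 0, 30], [-0.8, 0, 0.2, 0, 0, 0, 30]]
  ]
}}

```text
clock: 14.95
eef_pos: [0.497, -0.0938, 0.1538]
tool_rot: [-0.069, 0.998, -0.0, -0.002]
ft_force: [-6.1, -1.0, -2.0]
grip_width: 0.0403
```

{"op": "jog_arm", "data": {
  "deltas": [
    [[-0.8, 0, 0, 0, 0, 0, 30], [-0.5, 0, 0, 0, 0, 0, 30]]
  ]
}}

```text
clock: 15.15
eef_pos: [0.497, -0.0938, 0.1538]
tool_rot: [-0.069, 0.998, -0.0, -0.003]
ft_force: [-4.8, -1.5, -1.9]
grip_width: 0.0406
```

```bash
python3 go.py .4968 -.094 .1545 98.13;  sed -i "s/(250,155,310,215)/(250,155,310,215)/" ov.py; python3 -c "
from h import *
a=camera('scene'); save(a,'s6.png'); save(camera('wrist'),'w6.png')
z=cv2.resize(cv2.imread('pics/s6.png')[204:244,252:302],(750,600),interpolation=cv2.INTER_CUBIC)
z=cv2.convertScaleAbs(z,alpha=1.0)
cv2.imwrite('pics/z6.png',z)"
```

```text
15.15 [ 0.497  -0.0938  0.1538] [-4.8224 -1.4709 -1.907 ] 0.040602708819046256 [-0.1853  0.3042 -0.1168  1.156  -0.0021 -0.3232]
shift mm [ 0.1983 -0.1776 -0.6813] turn [-0.0023 -0.3757 -0.2243]
```

View pics/z6.png

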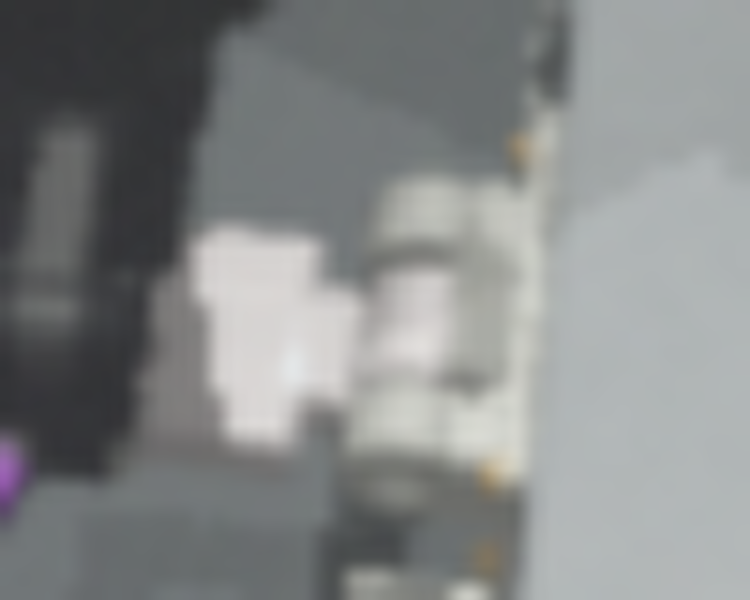

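{"op": "jog_arm", "data": {
  "deltas": [
    [[-0.8, 0, -0.5, 0, -0.1, 0, 30], [-0.8, 0, 0, 0, 0, 0, 30]]
  ]
}}

```text
clock: 15.45
eef_pos: [0.497, -0.0937, 0.1541]
tool_rot: [-0.069, 0.998, -0.0, -0.004]
ft_force: [-5.1, -0.8, -2.8]
grip_width: 0.0399
```

Run:
```python
from h import *
for i in range(4):
    camera('top'); o=get_obs(); print(o['clock'],o['eef_pos'].round(4),o['ft_force'].round(2),o['grip_width'].round(4),abs(o['joint_vel']).max().round(4))
```

```text
Traceback (most recent call last):
AttributeError: 'float' object has no attribute 'round'
```

Run:
```python
from h import *
o=get_obs(); print(o['clock'],o['eef_pos'],o['ft_force'],o['grip_width'],abs(o['joint_vel']).max())
print(job_done())
```

```text
15.5 [ 0.49695795 -0.09376028  0.15411686] [-6.02877693 -1.66465035 -2.76575325] 0.040341963563617945 0.0012864237467313253
the job is handed in; nothing more can be done
None
```

The lid is shut and the metal strap is held with its knuckle between the lid's two knuckles. I handed the job in at 15.5 s; no verdict came back.

- **Lid:** I lowered it with closed fingers pressing down on the handle. It met a firm stop at the handle height computed for fully shut, with about 30 N at the stop. The next scene picture showed it level.
- **Strap:** I gripped the white strap across its long edges and lifted it clear. The wrist force showed its weight, about 4 N. I then slid the knuckle into the gap from the front until the cove stopped it.
- **Last checks:** The strap was level, with a light push of about 6 N on the hinge. The grip was steady at a 40 mm reading, though the bar is 42 mm wide. The arm was essentially at rest. The last scene picture, taken just before a final nudge of under 1 mm, showed the three knuckles in line.
- **What disagreed:** Before insertion, the image put the strap knuckle about 3–4 mm further forward than my model. The cove stopped it where the model predicted. A pull of about 1 N beyond the strap's weight suggested it sat a few tenths of a mm off in height. I did not measure the hole alignment any finer than that, nor whether any bystander had moved; I kept the path clear of them.

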